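Put the clipped inspection torch on charge

TASK

Pull the yellow inspection torch up out of the two spring clips in its plywood caddy and lay it down flat on the bench to change your grip. Then pick it up again and stand it gently, lens up, in the middle of the charging pad, and let it go. Leave the tape measure, knife and flask where they are, and do not drop or bang the torch.

Things in the scene. Friction and masses are not known exactly. Their poses are not given: they have to be found in the camera images.
- caddy: fixed plywood bench caddy, 226 mm long (its x), 110 mm wide (its y); origin at the centre of its underside, z up. Base 6 mm thick, side lips 12 mm high. An upright end board 8 mm thick and 96 mm high closes each end (from x = +-105 to +-113 mm): room for an upright gripper between them, not for one leaning along the torch. The torch lies in it along its x.
- clips (a point): point midway between the two upward-opening steel C-clips, on the axis of the clipped barrel, 38 mm above the bench; axes as the caddy. The clips stand at x = +-40 mm, each 14 mm long, up to 45 mm wide (y), 57 mm high; 66 mm of barrel between them is free. Lifting the barrel straight up springs them open: they resist with 16 to 22 N in all over the first 10 mm, then snap free.
- torch_mid (a point): centre of the loose torch, on its axis, half-way along; x points to the lens, z up while clipped. Length 170 mm, about 0.2 kg, balanced within 10 mm of here. Round yellow barrel 28 mm in diameter from x = -64 to +50 mm, widening behind the head. At the pull of the clips a light grip (20 N) creeps along its skin; 60 N or more holds.
- torch_tail (a point): centre of the flat tail end face, 85 mm behind torch_mid; same axes. Each end has a hexagonal rubber bumper 36 mm across flats: red on the tail (x = -85 to -64 mm of the centre), black on the head (+56 to +85 mm, glass lens in its face). Two flats face straight up and down in the clips; laid on a flat the torch does not roll and its axis is 18 mm above the bench.
- pad_top (a point): centre of the flat top of the fixed square black charging pad (90 by 90 mm, top 12 mm above the bench), marked by a green ring of 60 mm and a brass contact. z up. The torch stands on it on its tail, lens up.
- table: the bench top, surface at height 0, white with a thin grey mat.
- tape: yellow tape measure, 66 by 36 by 62 mm high, standing on the bench; origin at the centre of its underside. Bystander.
- knife: orange utility knife, blade in, 150 by 26 by 18 mm, lying along its x; origin at the centre of its underside. Bystander.
- flask: dark steel drinking flask, 66 mm in diameter, 190 mm high, upright; origin at the centre of its underside. Bystander.
Things that resemble listed ones, but are neither listed nor needed, are in the scene too. Of the things that look like the part that bears pad_top, the middle-sized one is meant.

How it is judged:
By the outcome, as a careful person would: the job done as asked, in the order asked, and still so for the second after the job is handed in, with the robot touching nothing.
It also fails if it takes over 64 s, if anything falls off the work surface, if the arm or the gripper's body presses on something with over 40 N, if the wrist force passes 120 N, or if a joint passes its speed limit or range.

ROBOT

A 6-joint arm with a two-finger parallel gripper is mounted at the origin on the work surface. World frame = base frame: x ahead of the robot, y to its left, z up, the work surface at z = 0. Lengths are in m, angles in rad, forces in N, time in s.
With the tool pointing down it reaches from about 0.375 to 0.9 m from the base axis. Payload 3.1 kg.
Tool frame: the origin (TCP) lies at the very end of the fingers, on their centre line; the grasp point (between the pads) lies 19 mm behind it; x points along the fingers, z is the direction in which the jaws open and shut, and the axes are right-handed (so a half turn about x gives the same grasp; the last joint's range is limited). The gripper opens to 85 mm and grips with 20 to 120 N. Pads are 22 mm wide; open, the fingers measure 114 mm over their backs; the gripper's body (76 mm by 85 mm) begins 54 mm behind the grasp point. The pads swing forward as they close: fully open they stand 13 mm farther back than shut.
Start: joints at [-1.357, 0.527, 1.433, -0, 1.181, -0.178], TCP at [0.239, -0.577, 0.231] pointing down, gripper open.
Joint ranges: [-3.08, 3.08], [-0.75, 2.2], [0.22, 2.44], [-1.43, 4.57], [0, 2.65], [-2.85, 2.85]. Speed limits (rad/s): [2.79, 2.79, 3.14, 3.14, 3.14, 3.14].

INTERFACE

Orientations are given as a unit quaternion [x, y, z, w].
In Python, from station import manip, viewer, job gives the robot as it stands.
- The arm moves only by the tool move_arm, never from a script. Its argument "deltas" is one flat list of numbers, 7 for each row, row after row: the finger opening in mm, from 0 to 85.4, then the shift along the tool's x, y, z in mm, then the turn, a rotation vector about the tool's x, y, z in degrees. In form: [jaw, tx, ty, tz, rx, ry, rz, jaw, tx, ty, tz, rx, ry, rz, ...]. A call has 1 to 10 rows; each row shifts and turns the commanded pose from where the row before left it, along the tool's axes as they then stand; what a row does not reach is not made up. A row lasts 1/10 s, in which the tool goes at most 50 mm and 8.59 degrees, less where a joint would pass 70% of its speed; a pose out of reach is approached as far as the arm can. A call is refused whole if a number of a shift passes 50 or a number of a turn 8.59, either way. A call with a gripper value outside its range is refused whole. The fingers move at their own pace and stop on an object; "force" is the grip in N (left out, the last holds). Time passes only in rows, so rows that do not move let the fingers close. It gives the time, the measured TCP pose, the force and the opening at its end, in the units of the state.
- manip.sense(): the state, without advancing time (a new reading comes with each control period).
- viewer.snapshot(name): name is "side" or "top" or "wrist"; returns a dict with "image" (400x640x3 uint8, red, green, blue), "depth" (400x640 float32, m along the optical axis (not along the pixel's ray), 0 where there is no reading), "fovy" (degrees; the focal length in pixels is half the picture's height over the tangent of half this angle, whatever the lens; pixels are square), "cx", "cy" (the principal point, pixels), "R" (3x3) and "t" (3): a world point X has camera coordinates R X + t. Camera axes: x right, y down, z forward; pixel columns grow to the right and rows downward; lengths in m; the calibration is good to about 2 mm. The wrist camera is an equidistant fisheye: a pixel r from the principal point sees the ray r / f radians off the axis. A picture is of the moment at which its call begins.
- job.sign_off(): hands the job in, once; it reports no verdict.
The state is a dict: "t": time; "q": joint angles; "qd": joint speeds; "tau": joint torques, N m; "tcp_pos": TCP position; "tool_rot": TCP orientation; "force": force on the tool from outside, world axes, zero at the start; "ft_torque": the same for the moment, N m; "finger_gap": opening from 0.0 (shut) to 1.0 (fully open).
Only numpy, scipy, OpenCV 4.12 (cv2) and the standard library are available. Lean on these libraries where they do the work, as an engineer would, in place of code of your own. Each camera call takes 0.05 s, during which the arm holds its last target.

## Working session

There is one attempt and no reset: what is moved stays moved. The work goes in short steps, Python scripts to look and compute and a tool call to move; the robot and the scene stay as the last step left them, time stands still between calls to the robot, and variables do not carry over. Pictures are saved under pics/ and viewed, and the job is handed in when it is done.

Besides the shell and the picture viewer there is one more tool, called after "Emit:" in YAML: its name, and indented under it one key for each argument. move_arm: Moves the arm, as the interface text tells. Its arguments: {"type":"object","properties":{"deltas":{"type":"array"},"force":{"type":"number"}},"required":["deltas"]}

```bash
ls; mkdir -p pics; cat > h.py <<'E'
import numpy as np, cv2
from station import manip, viewer, job
def snap(n,name):
    s=viewer.snapshot(n); cv2.imwrite(f'pics/{name}.png',s['image'][:,:,::-1]); np.savez(f'pics/{name}.npz',**s); return s
def cloud(s):
    f=200/np.tan(np.radians(s['fovy'])/2); v,u=np.mgrid[0:400,0:640]; d=s['depth']
    P=np.stack([(u-s['cx'])/f*d,(v-s['cy'])/f*d,d],-1)
    return (P-s['t'])@s['R']
E
python3 - <<'E'
from h import *
print(manip.sense())
for n in ['top','side','wrist']:
    s=snap(n,n+'0'); print(n,s['fovy'],s['cx'],s['cy'],s['R'],s['t'])
E
```

```text
pics
{'t': 0.0, 'q': array([-1.35650064e+00,  5.28452688e-01,  1.43386884e+00, -4.13829912e-06,
        1.18138471e+00, -1.78516390e-01]), 'qd': array([ 0.00028221, -0.00176555,  0.00197806, -0.00222731, -0.0010062 ,
        0.00012932]), 'tau': array([-9.44336753e-04, -4.42355204e+01, -1.78027081e+01, -4.10244475e-04,
        8.31036974e-03,  1.47589791e-06]), 'tcp_pos': array([ 0.23910929, -0.57670252,  0.23035253]), 'tool_rot': array([ 0.39333147,  0.58849868, -0.3922957 ,  0.58742127]), 'force': array([ 0.14371969, -0.28070482,  0.28879301]), 'ft_torque': array([ 0.00786243,  0.03730338, -0.03706427]), 'finger_gap': 1.0015543911541132}
top 51.581506873485225 314.71820786757416 203.39077193778448 [[-0.00329444 -0.9999212  -0.01211339]
 [-0.99319798  0.00468172 -0.11634371]
 [ 0.11639125  0.0116477  -0.99313514]] [0.00937135 0.54766776 1.43851434]
side 49.20777546788431 321.32246821106946 200.07399923767917 [[-0.97738004 -0.2111084  -0.01270834]
 [-0.14506334  0.71290891 -0.68608857]
 [ 0.15389895 -0.66872575 -0.72740702]] [0.52201819 0.13581701 1.26584547]
wrist 65.70646984690485 321.4949254067388 202.73203729625726 [[ 0.38251821 -0.92394478 -0.002422  ]
 [-0.88928794 -0.3688788   0.2703616 ]
 [-0.25069262 -0.10126438 -0.9627558 ]] [-0.62473924 -0.03543752  0.37940045]
```

View pics/top0.png

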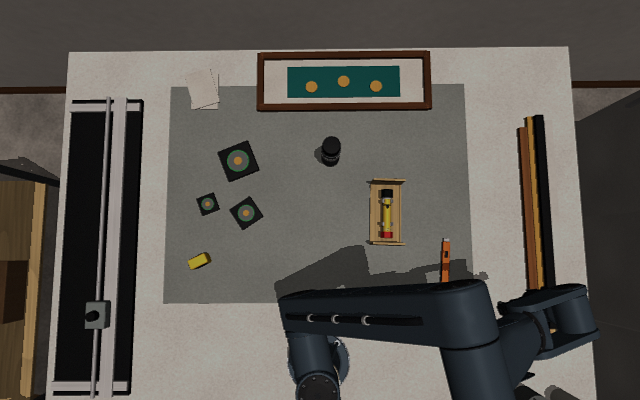

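View pics/side0.png

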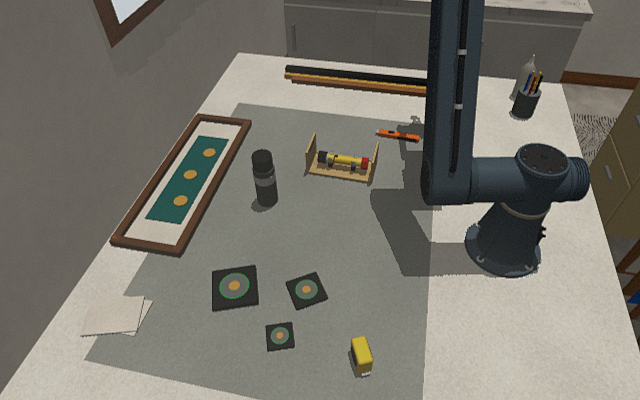

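View pics/wrist0.png

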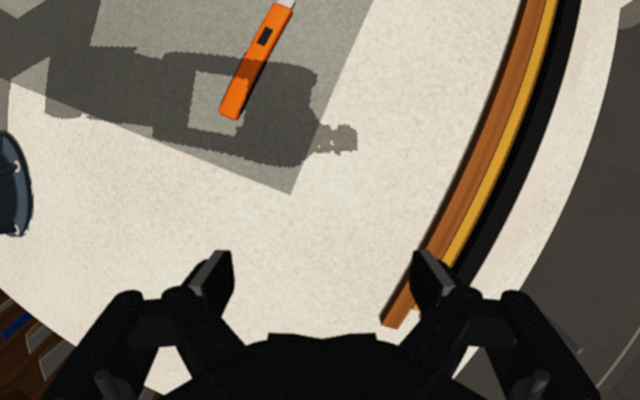

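In the top view, the clipped torch is at (386,213), with its black head up (+x) and red tail at (386,235). The yellow strip at (531,200) is a rod and the yellow block at (199,261) is the tape. The pads are at (238,161) large, (246,212) middle and (207,204) small. The flask is at (330,150) and the knife at (446,260). I'll measure these and crop in close.

```bash
cat > m.py <<'E'
from h import *
out=[]
for n in ['top','side']:
    s=dict(np.load(f'pics/{n}0.npz')); W=cloud(s); im=s['image'].astype(int); hsv=cv2.cvtColor(s['image'],cv2.COLOR_RGB2HSV)
    z=W[...,2]
    # pads: height ~12mm
    m=((z>0.005)&(z<0.025)&(im.max(2)<130)&(s['depth']>0)).astype(np.uint8)
    m=((s['depth']>0)&(im.max(2)<55)&(z<0.03)&(z>.004)).astype(np.uint8)
    m=cv2.morphologyEx(m,cv2.MORPH_CLOSE,np.ones((15,15)))
    k,l,st,c=cv2.connectedComponentsWithStats(m)
    for i in range(1,k):
        if st[i,4]>150 and st[i,4]<5000:
            P=W[(l==i)&(z>.008)&(z<.02)]
            if len(P)<30: continue
            r=cv2.minAreaRect((P[:,:2]*1000).astype(np.float32)); print(n,'pad?',c[i].round(),r, np.median(P[:,2]))
    h,sa,v=hsv[...,0],hsv[...,1],hsv[...,2]
    x,y=W[...,0],W[...,1]
    for nm,mm in [('red',((h<5)|(h>173))&(sa>180)&(v>60)),('yel',(h>20)&(h<32)&(sa>150)),('orange',(h>=5)&(h<15)&(sa>180))]:
        mm=(mm&(s['depth']>0)&(x>.2)&(x<.95)).astype(np.uint8)
        k,l,st,c=cv2.connectedComponentsWithStats(mm)
        for i in range(1,k):
            if st[i,4]>30:
                P=W[l==i]; print(n,nm,c[i].round(),st[i,4],'med',np.median(P,0).round(4),'lo',np.percentile(P,3,0).round(4),'hi',np.percentile(P,97,0).round(4))
    # caddy boards: z ~0.09
    b=(z>.06)&(z<.11)&(x>.3)&(x<.8)&(y<-.0)&(y>-.4)&(sa>40)&(s['depth']>0)
    k,l,st,c=cv2.connectedComponentsWithStats(b.astype(np.uint8))
    for i in range(1,k):
        if st[i,4]>15:
            P=W[l==i]; print(n,'board',c[i].round(),st[i,4],P.mean(0).round(4),cv2.minAreaRect((P[:,:2]*1000).astype(np.float32)),P[:,2].max().round(4))
    fl=(z>.15)&(z<.2)&(x>.6)&(x<.95)&(abs(y)<.2)
    P=W[fl]; print(n,'flask',len(P),np.median(P,0) if len(P) else '')
    print('table z',np.median(z[(x>.45)&(x<.55)&(y>0.05)&(y<.15)]))
s=np.load('pics/top0.npz')['image'][:,:,::-1]
a=cv2.resize(s[170:255,350:430],None,fx=4.5,fy=4.5,interpolation=2); b=cv2.resize(s[135:235,190:270],None,fx=4.5,fy=4.5,interpolation=2)
t=np.load('pics/side0.npz')['image'][:,:,::-1]
cv2.imwrite('pics/c1.png',np.hstack([a[:380],b[:380]]))
cv2.imwrite('pics/c2.png',cv2.resize(t[115:200,290:400],None,fx=6,fy=6,interpolation=2))
E
python3 m.py
```

```text
top pad? [346.  81.] ((1008.7225341796875, -100.18743896484375), (230.4433135986328, 641.2605590820312), 0.21804746985435486) 0.015509043656834634
top pad? [531. 205.] ((556.8374633789062, -761.4196166992188), (615.7413330078125, 58.0507698059082), 0.26316019892692566) 0.017717254604349433
top pad? [238. 161.] ((708.2837524414062, 287.71002197265625), (121.80721282958984, 120.03587341308594), 21.54314613342285) 0.016594081408575084
top pad? [232. 210.] ((523.586669921875, 318.29266357421875), (243.93414306640625, 121.11878967285156), 85.41289520263672) 0.012368961968227694
top pad? [366. 273.] ((330.7625732421875, -201.371826171875), (147.9265899658203, 685.5454711914062), 4.421433925628662) 0.011637693795267214
top pad? [340. 355.] ((21.090545654296875, -77.4129867553711), (140.24000549316406, 48.4315071105957), 19.25450897216797) 0.01409108889332731
top red [386. 234.] 63 med [ 0.4371 -0.2394  0.0545] lo [ 0.4267 -0.2582  0.042 ] hi [ 0.4443 -0.2234  0.0612]
top yel [387. 214.] 204 med [ 0.5076 -0.2439  0.0503] lo [ 0.4616 -0.2568  0.043 ] hi [ 0.5566 -0.2318  0.0578]
top yel [199.
[... 1832 characters left out ...]
88 -0.235   0.0467] lo [ 0.4634 -0.2887  0.013 ] hi [ 0.5552 -0.2256  0.0528]
side yel [362. 350.] 412 med [0.349  0.4182 0.0601] lo [0.3272 0.3871 0.0555] hi [0.3715 0.4464 0.0635]
side orange [398. 135.] 186 med [ 0.3468 -0.4435  0.0152] lo [ 0.2712 -0.461   0.0048] hi [ 0.41   -0.4294  0.0204]
side board [310. 146.] 127 [ 0.6213 -0.2354  0.0837] ((622.8202514648438, -243.0094451904297), (112.5009765625, 9.890265464782715), 89.07772064208984) 0.0977
side board [374. 157.] 94 [ 0.405  -0.2227  0.0863] ((405.0296325683594, -234.7496795654297), (113.1361312866211, 8.630032539367676), 87.84315490722656) 0.0976
side flask 401 [ 0.71482185 -0.03050191  0.18560058]
table z -0.00025487943273069384
```

View pics/c1.png

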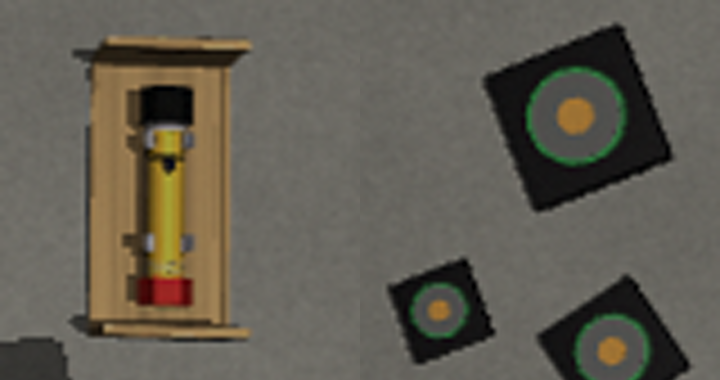

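View pics/c2.png

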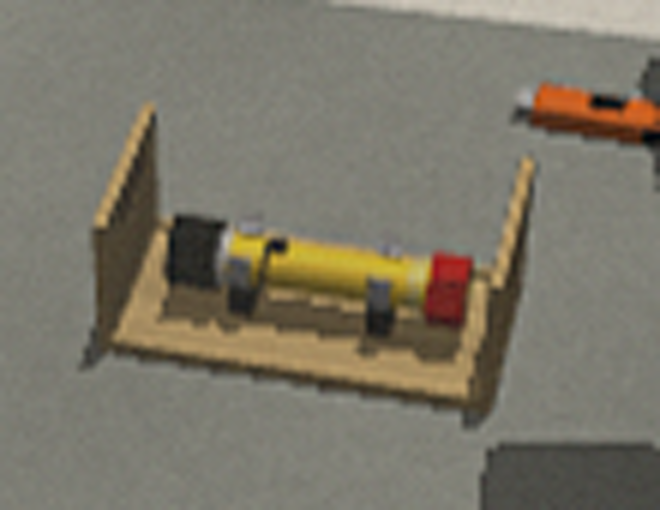

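The wanted pad is the 90 mm one at about (0.520, 0.261). The large one measures 120 mm and the small one 65 mm. The crop confirms the torch is in the clips with its head toward +x. Next I'll write a planner helper that converts targets to tool-frame deltas.

```bash
cat > p.py <<'E'
from h import *
from scipy.spatial.transform import Rotation as Ro
import json
def st(log=True):
    s=manip.sense()
    if log: open('log.txt','a').write(json.dumps(dict(q=list(s['q']),p=list(s['tcp_pos']),r=list(s['tool_rot'])))+'\n')
    return s
def show():
    s=st(); R=Ro.from_quat(s['tool_rot']).as_matrix()
    print('t',round(s['t'],2),'tcp',s['tcp_pos'].round(4),'gp',(s['tcp_pos']-.019*R[:,0]).round(4),'F',s['force'].round(1),'gap',round(s['finger_gap'],3)); print('x',R[:,0].round(4),'y',R[:,1].round(4),'z',R[:,2].round(4)); print('q',s['q'].round(3))
    return s,R
def rotto(xd,zd,R):
    xd=np.array(xd,float);xd/=np.linalg.norm(xd);zd=np.array(zd,float);zd-=xd*(zd@xd);zd/=np.linalg.norm(zd)
    T=np.stack([xd,np.cross(zd,xd),zd],1); rv=Ro.from_matrix(R.T@T).as_rotvec(degrees=True)
    print('rotvec tool deg',rv.round(2),'norm',np.linalg.norm(rv).round(2)); return T
def shift(s,R,tgt): 
    d=R.T@(np.array(tgt)-s['tcp_pos'])*1000; print('shift tool mm',d.round(1)); return d
E
python3 - <<'E'
from p import *
s,R=show()
c=np.radians(-1.5)
for sg in (1,-1):
    T=rotto([0,0,-1],sg*np.array([-np.sin(c),np.cos(c),0]),R); shift(s,T,[.512,-.241,.2])
E
```

```text
t 0.15 tcp [ 0.2391 -0.5768  0.2305] gp [ 0.2391 -0.5769  0.2495] F [ 0.6 -0.9  0.7] gap 0.998
x [-4.0e-04  1.7e-03 -1.0e+00] y [9.238e-01 3.828e-01 3.000e-04] z [ 0.3828 -0.9238 -0.0017]
q [-1.356  0.528  1.434 -0.     1.181 -0.178]
rotvec tool deg [-1.56e+02 -1.00e-02 -1.40e-01] norm 156.0
shift tool mm [  30.5 -264.   342.9]
rotvec tool deg [24.  -0.1  0. ] norm 24.0
shift tool mm [  30.5  264.  -342.9]
```

Emit:
move_arm:
  deltas: [70,0,0,0,8,0,0,70,0,0,0,8,0,0,70,0,0,0,8,0,0,70,0,26,-34,0,0,0,70,0,26,-34,0,0,0,70,0,26,-34,0,0,0,70,0,26,-34,0,0,0,70,0,26,-34,0,0,0,70,0,26,-34,0,0,0]
  force: 80

```text
t: 1.05
tcp_pos: [0.4013, -0.3759, 0.2311]
tool_rot: [0.507, 0.493, -0.507, 0.493]
force: [0.7, -0.7, 0.1]
finger_gap: 0.821
```

Emit:
move_arm:
  deltas: [70,3,26,-34,0,0,0,70,3,26,-34,0,0,0,70,3,26,-34,0,0,0,70,3,26,-34,0,0,0,70,0,0,0,0,0,0,70,0,0,0,0,0,0]

```text
t: 1.65
tcp_pos: [0.5083, -0.2432, 0.219]
tool_rot: [-0.506, -0.494, 0.506, -0.494]
force: [0.1, 0.7, -0.0]
finger_gap: 0.822
```

```bash
python3 - <<'E'
from p import *
s,R=show(); snap('wrist','w1'); snap('top','top1'); snap('side','side1')
E
```

```text
t 1.65 tcp [ 0.5083 -0.2432  0.219 ] gp [ 0.5083 -0.2432  0.238 ] F [ 0.1  0.7 -0. ] gap 0.822
x [-9.e-04  0.e+00 -1.e+00] y [ 9.997e-01 -2.330e-02 -9.000e-04] z [-0.0233 -0.9997 -0.    ]
q [-6.440e-01  4.600e-01  1.602e+00 -1.000e-03  1.080e+00  9.500e-01]
```

View pics/w1.png

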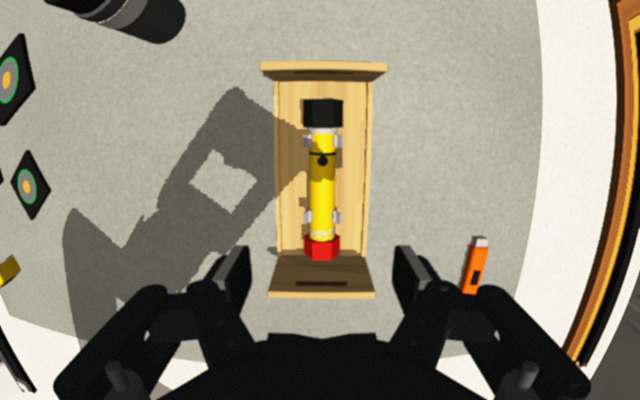

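View pics/top1.png

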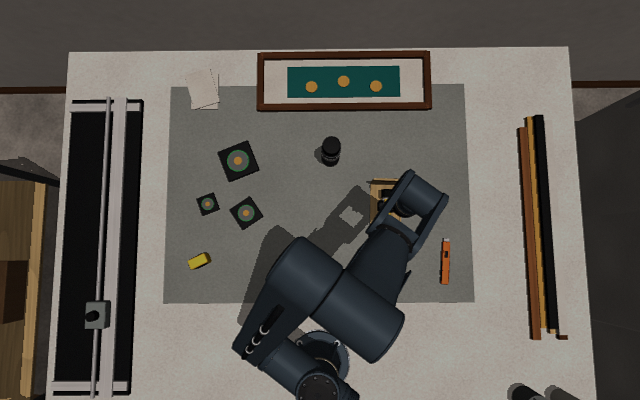

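The wrist view shows the torch lying along the picture at column 322, with the head at row 100 and the tail at row 259. The clips are at (323,141) and (322,217). I'll turn these into positions.

```bash
cat >> p.py <<'E'
def fish(s,u,v,z):
    f=200/np.tan(np.radians(s['fovy'])/2); dx,dy=u-s['cx'],v-s['cy']; r=np.hypot(dx,dy); th=r/f
    d=np.array([np.sin(th)*dx/max(r,1e-9),np.sin(th)*dy/max(r,1e-9),np.cos(th)])
    C=-s['R'].T@s['t']; D=s['R'].T@d; return C+D*(z-C[2])/D[2]
E
python3 - <<'E'
from p import *
s=dict(np.load('pics/w1.npz'))
for n,u,v,z in [('head far top',322,100,.056),('head near top',322,127,.056),('red front top L',307,238,.056),('red/yellow',322,237,.056),('red end bottomedge',322,259,.038),('clipF L',307,141,.045),('clipF R',338,141,.045),('clipR L',307,216,.045),('clipR R',337,216,.045),('boardF L',262,65,.096),('boardF R',387,65,.096),('boardR L',269,296,.096),('boardR R',375,296,.096)]:
    print(n,fish(s,u,v,z).round(4))
print('cam',(-s['R'].T@s['t']).round(3))
hsv=cv2.cvtColor(s['image'],cv2.COLOR_RGB2HSV)
m=(hsv[...,0]>20)&(hsv[...,0]<32)&(hsv[...,1]>150); 
for r in (150,165,180,195,210,225):
    c=np.where(m[r,290:350])[0]+290; print(r,c.min(),c.max(),fish(s,c.mean(),r,.045).round(4))
m=((hsv[...,0]<6)|(hsv[...,0]>173))&(hsv[...,1]>150); m[:,:290]=0;m[:,350:]=0; v,u=np.where(m); print('red',v.min(),v.max(),u.min(),u.max())
im=s['image'][60:300,255:395,::-1]; cv2.imwrite('pics/c3.png',cv2.resize(im,None,fx=2.5,fy=2.5))
E
```

```text
head far top [ 0.5943 -0.2467  0.056 ]
head near top [ 0.5676 -0.2461  0.056 ]
red front top L [ 0.452  -0.2274  0.056 ]
red/yellow [ 0.4528 -0.2434  0.056 ]
red end bottomedge [ 0.4179 -0.2426  0.038 ]
clipF L [ 0.5533 -0.2305  0.045 ]
clipF R [ 0.5526 -0.2621  0.045 ]
clipR L [ 0.4731 -0.2277  0.045 ]
clipR R [ 0.4723 -0.2601  0.045 ]
boardF L [ 0.6251 -0.1962  0.096 ]
boardF R [ 0.6229 -0.3029  0.096 ]
boardR L [ 0.4045 -0.1882  0.096 ]
boardR R [ 0.4019 -0.2963  0.096 ]
cam [ 0.577 -0.246  0.362]
150 310 336 [ 0.5436 -0.2466  0.045 ]
165 310 335 [ 0.528  -0.2457  0.045 ]
180 309 335 [ 0.5122 -0.2448  0.045 ]
195 309 335 [ 0.496  -0.2444  0.045 ]
210 312 332 [ 0.4795 -0.2441  0.045 ]
225 309 334 [ 0.4624 -0.2431  0.045 ]
red 235 260 304 339
```

View pics/c3.png

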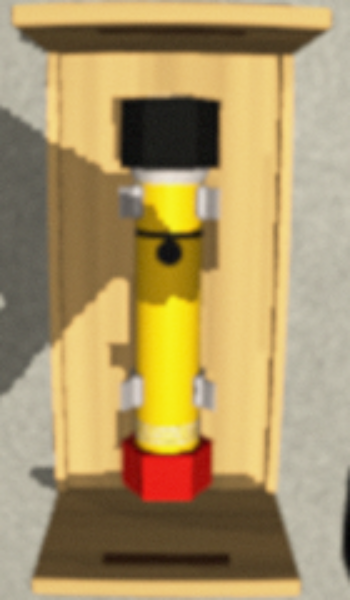

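Emit:
move_arm:
  deltas: [60,25,4,0,0,0,0,60,30,0,0,0,0,0,60,30,0,0,0,0,0,60,30,0,0,0,0,0,60,30,0,0,0,0,0,60,20,0,0,0,0,0,60,15,0,0,0,0,0,60,12,0,0,0,0,0,60,10,0,0,0,0,0,60,0,0,0,0,0,0]

```text
t: 2.8
tcp_pos: [0.5112, -0.2447, 0.0163]
tool_rot: [-0.507, -0.494, 0.507, -0.493]
force: [0.6, 1.3, 1.0]
finger_gap: 0.697
```

```bash
python3 - <<'E'
from p import *
s,R=show(); snap('wrist','w2'); snap('side','side2')
E
```

```text
t 2.8 tcp [ 0.5112 -0.2447  0.0163] gp [ 0.5113 -0.2447  0.0353] F [0.6 1.3 1. ] gap 0.697
x [-0.0015  0.0011 -1.    ] y [ 0.9996 -0.0272 -0.0015] z [-0.0272 -0.9996 -0.001 ]
q [-0.643  0.775  1.72  -0.     0.649  0.955]
```

View pics/w2.png

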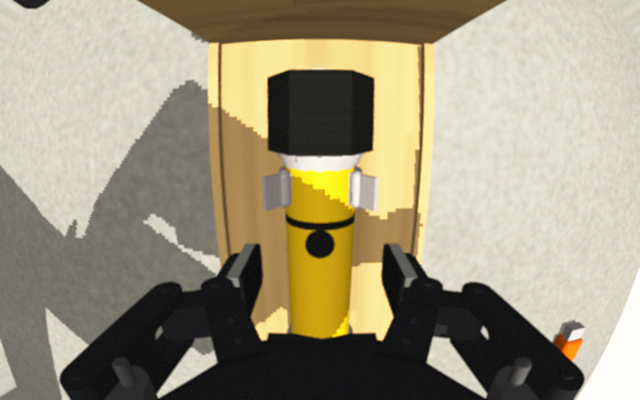

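The fingers straddle the barrel symmetrically: inner tips at columns 255 and 388, barrel from 287 to 354. I'll close the grip.

Emit:
move_arm:
  deltas: [20,0,0,0,0,0,0,20,0,0,0,0,0,0,20,0,0,0,0,0,0,20,0,0,0,0,0,0,20,0,0,0,0,0,0,20,0,0,0,0,0,0,20,0,0,0,0,0,0,20,0,0,0,0,0,0]
  force: 80

```text
t: 3.7
tcp_pos: [0.5125, -0.2446, 0.0184]
tool_rot: [0.506, 0.493, -0.506, 0.494]
force: [-1.0, 0.3, 6.6]
finger_gap: 0.301
```

Emit:
move_arm:
  deltas: [20,-2,0,0,0,0,0,20,-2,0,0,0,0,0,20,-2,0,0,0,0,0,20,-2,0,0,0,0,0,20,-2,0,0,0,0,0]

```text
t: 4.2
tcp_pos: [0.5102, -0.2434, 0.025]
tool_rot: [-0.506, -0.495, 0.507, -0.492]
force: [0.7, -1.7, -22.6]
finger_gap: 0.301
```

Emit:
move_arm:
  deltas: [20,-2,0,0,0,0,0,20,-2,0,0,0,0,0,20,-2,0,0,0,0,0,20,-2,0,0,0,0,0,20,-2,0,0,0,0,0,20,-2,0,0,0,0,0,20,-2,0,0,0,0,0,20,0,0,0,0,0,0]

```text
t: 5.0
tcp_pos: [0.5131, -0.2452, 0.0423]
tool_rot: [0.507, 0.492, -0.506, 0.495]
force: [-0.6, -0.5, -3.3]
finger_gap: 0.301
```

```bash
python3 - <<'E'
from p import *
s,R=show(); snap('wrist','w3'); snap('side','side3')
E
```

```text
t 5.0 tcp [ 0.5131 -0.2452  0.0423] gp [ 0.513  -0.2452  0.0613] F [-0.6 -0.5 -3.3] gap 0.301
x [ 0.0025 -0.002  -1.    ] y [ 0.9997 -0.026   0.0025] z [-0.026  -0.9997  0.0019]
q [-0.642  0.73   1.713 -0.     0.696  0.955]
```

View pics/w3.png

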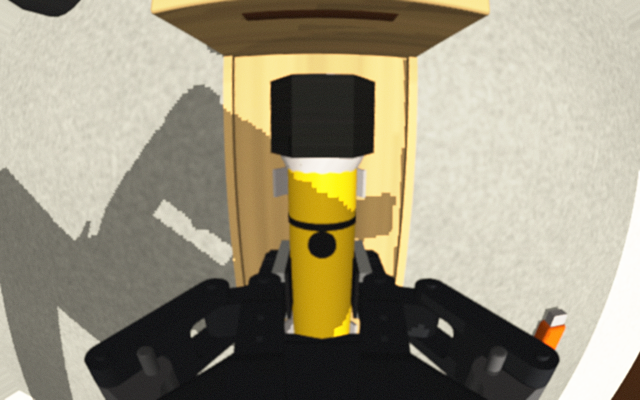

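View pics/side3.png

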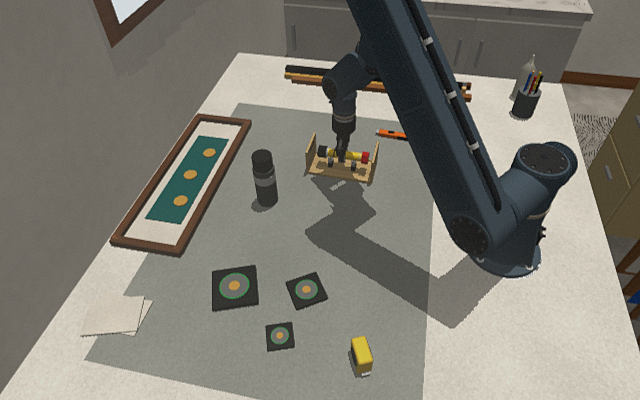

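The torch is free: the load dropped to about 3 N and it sits level in the fingers. I'll lift it clear of the end boards and move toward the open bench at about (0.52, 0.0).

Emit:
move_arm:
  deltas: [20,-8,0,0,0,0,0,20,-15,0,0,0,0,0,20,-20,0,0,0,0,0,20,-20,0,0,0,0,0,20,-20,0,0,0,0,0,20,-20,0,0,0,0,0,20,-12,0,0,0,0,0,20,0,0,0,0,0,0]

```text
t: 5.9
tcp_pos: [0.5131, -0.2451, 0.1582]
tool_rot: [0.507, 0.492, -0.506, 0.495]
force: [-0.2, 0.8, -2.1]
finger_gap: 0.304
```

```bash
cat > kin.py <<'E'
from p import *
from scipy.optimize import least_squares
# chain: Rz(q1); offset (a1,dy,d1); Ry(q2); +L2 z ; Ry(q3); (a3,0,L3); Rz(sg q4); Ry(q5); Rz(sg6 q6); +L6 z
def fk(q,p,s4=1,s6=1):
    a1,dy,d1,L2,a3,L3,L6,psi=p
    R=Ro.from_euler('z',q[0]); P=R.apply([a1,dy,d1])
    R=R*Ro.from_euler('y',q[1]); P=P+R.apply([0,0,L2])
    R=R*Ro.from_euler('y',q[2]); P=P+R.apply([a3,0,L3])
    R=R*Ro.from_euler('z',s4*q[3])*Ro.from_euler('y',q[4]); 
    R=R*Ro.from_euler('z',s6*q[5]); P=P+R.apply([0,0,L6])
    return P,R*Ro.from_euler('z',psi)*Ro.from_matrix(np.array([[0,0,1],[0,1,0],[-1,0,0]]).T if 0 else np.array([[0,0,1],[0,1,0],[1,0,0]]) @np.diag([1,-1,1]))
E
cat > fit.py <<'E'
from kin import *
L=[json.loads(l) for l in open('log.txt')]
for s4 in (1,-1):
  for s6 in (1,-1):
    def res(p):
        o=[]
        for l in L:
            P,R=fk(l['q'],p,s4,s6); o+=list((P-l['p'])*10); o+=list((R.inv()*Ro.from_quat(l['r'])).as_rotvec())
        return np.r_[o,(np.array(p)[[0,6]]-[0,.25])*1e-2]
    best=min((least_squares(res,[0,.1,.3,.4,0,.4,.25,psi]) for psi in (0,1.6,3.1,-1.6)),key=lambda r:r.cost)
    print(s4,s6,best.cost,best.x.round(4))
E
python3 - <<'E'
from p import *
show()
E
python3 fit.py
```

```text
t 5.9 tcp [ 0.5131 -0.2451  0.1582] gp [ 0.513  -0.245   0.1772] F [-0.2  0.8 -2.1] gap 0.304
x [ 0.0034 -0.0026 -1.    ] y [ 0.9997 -0.026   0.0035] z [-0.026  -0.9997  0.0025]
q [-0.642  0.546  1.649 -0.     0.942  0.955]
1 1 1.0491137941767543e-07 [0.     0.111  0.2724 0.588  0.1141 0.3917 0.2949 3.1416]
1 -1 2.0500174610016715 [ 0.      0.111   0.2724  0.588   0.1141  0.3917  0.2949 -1.6875]
-1 1 3.747220664736189e-06 [0.     0.1109 0.2686 0.5879 0.114  0.3917 0.291  3.1414]
-1 -1 2.0496504222594862 [0.     0.1109 0.2686 0.5879 0.114  0.3917 0.291  4.5955]
```

```bash
cat > ik.py <<'E'
from kin import *
PP=[0,.111,.2724,.588,.1141,.3917,.2949,np.pi]
lo=np.array([-3.08,-.75,.22,-1.43,0.0,-2.85]);hi=np.array([3.08,2.2,2.44,4.57,2.65,2.85])
def tool(phi,th,ang,sg):
    # ang 0: lying ; ang 90 deg: standing ; th lean
    f=np.array([np.cos(phi),np.sin(phi),0]);u=np.array([0,0,1.]);a=ang
    lens=np.cos(a)*f+np.sin(a)*u; perp=np.sin(a)*f-np.cos(a)*u
    x=np.cos(th)*perp-np.sin(th)*lens; z=sg*np.cross(u,f)
    return np.stack([x,np.cross(z,x),z],1)
def ik(gp,R,q0):
    tcp=np.array(gp)+.019*R[:,0]; Rr=Ro.from_matrix(R)
    def res(q):
        P,T=fk(q,PP); return np.r_[(P-tcp)*5,(T.inv()*Rr).as_rotvec()]
    r=least_squares(res,np.clip(q0,lo+1e-3,hi-1e-3),bounds=(lo,hi),xtol=1e-10); return r.x,np.sqrt(2*r.cost)
def path(q0,phi,th,sg,lay,pad=(.52,.2615)):
    q=q0;Q=[];E=0
    w=[((*lay,.018),0)]+[((*lay,.018+.03*i),0) for i in range(1,6)]
    w+=[((*lay,.17),a) for a in np.radians(np.arange(10,91,10))]
    w+=[((lay[0]+(pad[0]-lay[0])*k,lay[1]+(pad[1]-lay[1])*k,.17),np.pi/2) for k in (.25,.5,.75,1)]
    w+=[((*pad,z),np.pi/2) for z in (.14,.115,.097)]
    for gp,a in w:
        q,e=ik(gp,tool(phi,th,a,sg),q); Q.append(q);E=max(E,e)
        if e>.01: return None,E
    return np.array(Q),E
E
cat > srch.py <<'E'
from ik import *
q0=manip.sense()['q']
P,T=fk(q0,PP);print(P)
for lay in [(.52,.05),(.6,.1)]:
  for phi in np.radians(range(-180,180,30)):
    for sg in (1,-1):
      for th in (np.radians(20),):
        # seeds: tool-down at lay
        ok=False
        for q6 in (-2,0,2):
          for q4 in (0,1.57,3.14):
            s=np.array([np.arctan2(lay[1],lay[0])-.2,.5,1.6,q4,1.0,q6])
            q,e=ik((*lay,.018),tool(phi,th,0,sg),s)
            if e>.01: continue
            Q,E=path(q,phi,th,sg,lay)
            if Q is None: continue
            mar=np.minimum(Q-lo,hi-Q).min(); step=abs(np.diff(Q,axis=0)).max()
            if not ok or mar>ok: ok=mar; best=(Q,mar,step)
        if ok: print(lay,np.degrees(phi).round(),sg,'margin',round(best[1],2),'step',best[2].round(2),'start',best[0][0].round(2),'end',best[0][-1].round(2),flush=True)
E
timeout 570 python3 srch.py
```

```text
[ 0.51304853 -0.24507591  0.15824426]
(0.52, 0.05) -180.0 1 margin 0.05 step 1.02 start [-0.15  0.79  2.08  2.55  0.09 -1.12] end [0.19 1.18 0.95 0.22 2.21 1.77]
(0.52, 0.05) -150.0 1 margin 0.24 step 0.37 start [-0.25  0.79  2.05  1.4   0.24 -0.57] end [ 0.35  1.2   0.88 -0.21  2.26  1.38]
(0.52, 0.05) -120.0 1 margin 0.45 step 0.31 start [-0.3   0.8   1.96  0.87  0.45 -0.59] end [ 0.51  1.17  0.99 -0.59  2.07  1.06]
(0.52, 0.05) -90.0 1 margin 0.34 step 0.24 start [-0.3   0.81  1.84  0.55  0.67 -0.77] end [ 0.63  1.09  1.24 -0.88  1.74  0.94]
(0.52, 0.05) 30.0 -1 margin 0.01 step 0.62 start [-0.02  0.86  1.61 -0.22  0.98  1.17] end [ 0.07  1.11  2.33  2.72  1.49 -1.7 ]
(0.52, 0.05) 60.0 -1 margin 0.27 step 0.32 start [ 0.04  0.84  1.68 -0.4   0.85  0.86] end [-0.19  1.02  2.15  1.91  1.23 -1.6 ]
(0.52, 0.05) 90.0 -1 margin 0.59 step 0.24 start [ 0.06  0.82  1.8  -0.61  0.64  0.58] end [-0.21  0.98  1.83  1.26  1.31 -1.24]
(0.52, 0.05) 120.0 -1 margin 0.4 step 0.31 start [ 0.04  0.8   1.92 -0.9   0.4   0.36] end [-0.11  1.03  1.49  0.86  1.62 -1.08]
(0.52, 0.05) 150.0 -1 margin 0.0 
[... 911 characters left out ...]
0.93  1.37 -0.17  1.16  1.19] end [ 0.07  1.11  2.33  2.72  1.49 -1.7 ]
(0.6, 0.1) 60.0 -1 margin 0.27 step 0.3 start [ 0.11  0.91  1.44 -0.33  1.03  0.84] end [-0.19  1.02  2.15  1.91  1.23 -1.6 ]
(0.6, 0.1) 90.0 -1 margin 0.59 step 0.21 start [ 0.14  0.88  1.55 -0.48  0.82  0.49] end [-0.21  0.98  1.83  1.26  1.31 -1.24]
(0.6, 0.1) 120.0 -1 margin 0.56 step 0.24 start [ 0.13  0.84  1.69 -0.63  0.56  0.13] end [-0.11  1.03  1.49  0.86  1.62 -1.08]
(0.6, 0.1) 150.0 1 margin 0.03 step 0.23 start [ 0.07  0.82  1.8  -0.7   0.3   2.82] end [0.03 1.11 1.18 0.56 1.96 2.01]
(0.6, 0.1) 150.0 -1 margin 0.3 step 0.23 start [ 0.07  0.82  1.8  -0.7   0.3  -0.32] end [ 0.03  1.11  1.18  0.56  1.96 -1.13]
```

Emit:
move_arm:
  deltas: [20,0,0,0,-8.3,0,0,20,0,0,0,-8.3,0,0,20,0,0,0,-8.3,0,0,20,0,0,0,-8.3,0,0,20,0,0,0,-8.3,0,0,20,0,0,0,-8.3,0,0,20,0,0,0,-8.3,0,0,20,0,0,0,-8.3,0,0,20,0,0,0,-8.3,0,0,20,0,0,0,-8.3,0,0]

```text
t: 6.9
tcp_pos: [0.5113, -0.2439, 0.155]
tool_rot: [0.051, 0.706, -0.05, 0.705]
force: [-0.1, 0.2, -2.0]
finger_gap: 0.298
```

Emit:
move_arm:
  deltas: [20,0,15,2,-8.3,0,0,20,0,30,2,0,0,0,20,0,30,2,0,0,0,20,0,30,2,0,0,0,20,0,35,2,0,0,0,20,0,35,2,0,0,0,20,0,35,2,0,0,0,20,0,35,2,0,0,0,20,0,30,1,0,0,0,20,0,0,0,0,0,0]

```text
t: 7.9
tcp_pos: [0.5306, 0.0337, 0.1552]
tool_rot: [0.0, 0.708, 0.001, 0.706]
force: [-0.2, -1.3, -3.2]
finger_gap: 0.303
```

```bash
python3 - <<'E'
from p import *
s,R=show(); snap('wrist','w4'); snap('side','side4')
T=rotto([0,0,-1],[1,0,0],R)
E
python3 fit.py | head -1
```

```text
t 7.9 tcp [0.5306 0.0337 0.1552] gp [0.5307 0.0337 0.1742] F [-0.2 -1.3 -3.2] gap 0.303
x [-0.0031  0.0016 -1.    ] y [-8.0e-04  1.0e+00  1.6e-03] z [ 1.0e+00  9.0e-04 -3.1e-03]
q [-1.470e-01  5.120e-01  1.739e+00  1.000e-03  8.940e-01 -1.490e-01]
rotvec tool deg [ 0.05 -0.18 -0.09] norm 0.21
1 1 1.0673614087314626e-07 [-0.      0.111   0.2732  0.588   0.1141  0.3917  0.2957 -3.1416]
```

View pics/side4.png

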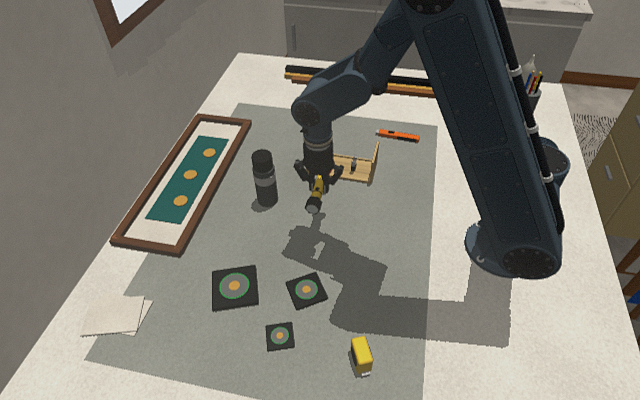

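View pics/w4.png

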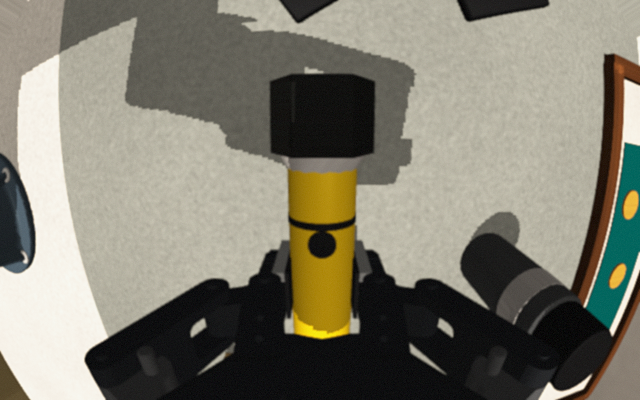

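Emit:
move_arm:
  deltas: [20,15,0,0,0,-0.2,-0.1,20,25,0,0,0,0,0,20,25,0,0,0,0,0,20,25,0,0,0,0,0,20,20,0,0,0,0,0,20,15,0,0,0,0,0,20,10,0,0,0,0,0,20,8,0,0,0,0,0,20,0,0,0,0,0,0]

```text
t: 8.9
tcp_pos: [0.5322, 0.0293, 0.0125]
tool_rot: [0.001, 0.706, -0.002, 0.708]
force: [-0.1, 0.8, -2.2]
finger_gap: 0.305
```

```bash
python3 - <<'E'
from p import *
s,R=show(); s=snap('side','side5'); cv2.imwrite('pics/c5.png',cv2.resize(s['image'][130:240,260:370,::-1],None,fx=5,fy=5))
E
```

```text
t 8.9 tcp [0.5322 0.0293 0.0125] gp [0.5322 0.0293 0.0315] F [-0.1  0.8 -2.2] gap 0.305
x [ 0.002  -0.0016 -1.    ] y [ 0.0043  1.     -0.0016] z [ 1.     -0.0043  0.002 ]
q [-0.154  0.76   1.811 -0.002  0.569 -0.148]
```

View pics/c5.png

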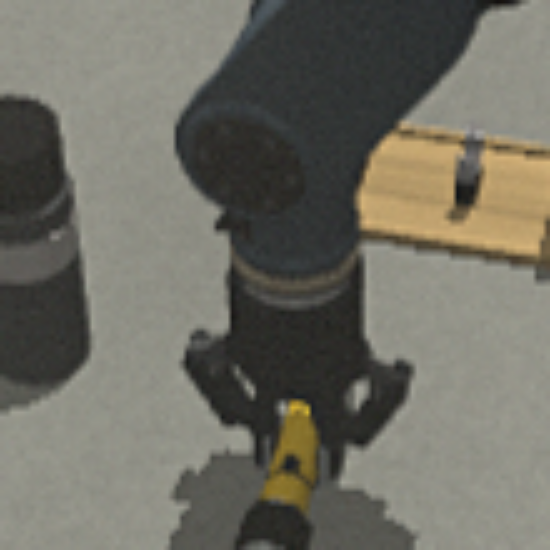

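Emit:
move_arm:
  deltas: [20,2,0,0,0,0,0,20,2,0,0,0,0,0,20,2,0,0,0,0,0,20,1,0,0,0,0,0,20,1,0,0,0,0,0,20,1,0,0,0,0,0,20,0,0,0,0,0,0]

```text
t: 9.65
tcp_pos: [0.5325, 0.0299, 0.0042]
tool_rot: [0.001, 0.706, -0.002, 0.708]
force: [-0.3, -0.7, -2.7]
finger_gap: 0.302
```

Emit:
move_arm:
  deltas: [20,1,0,0,0,0,0,20,0.5,0,0,0,0,0,20,0,0,0,0,0,0]

```text
t: 9.95
tcp_pos: [0.5326, 0.0299, 0.0027]
tool_rot: [0.001, 0.706, -0.002, 0.708]
force: [-0.7, 0.6, -2.7]
finger_gap: 0.307
```

Emit:
move_arm:
  deltas: [20,0.7,0,0,0,0,0,20,0.3,0,0,0,0,0,20,0,0,0,0,0,0]

```text
t: 10.25
tcp_pos: [0.5326, 0.0299, 0.0018]
tool_rot: [0.001, 0.706, -0.002, 0.708]
force: [0.1, -0.2, -3.1]
finger_gap: 0.303
```

Emit:
move_arm:
  deltas: [20,0.7,0,0,0,0,0,20,0.3,0,0,0,0,0,20,0,0,0,0,0,0]

```text
t: 10.55
tcp_pos: [0.5326, 0.0299, 0.0008]
tool_rot: [0.001, 0.706, -0.002, 0.708]
force: [0.9, -0.2, -3.3]
finger_gap: 0.302
```

Emit:
move_arm:
  deltas: [20,0.7,0,0,0,0,0,20,0.3,0,0,0,0,0,20,0,0,0,0,0,0]

```text
t: 10.85
tcp_pos: [0.5327, 0.0299, 0.0001]
tool_rot: [0.001, 0.706, -0.002, 0.708]
force: [-0.2, 0.6, 1.5]
finger_gap: 0.302
```

Emit:
move_arm:
  deltas: [20,0.5,0,0,0,0,0,20,0.3,0,0,0,0,0,20,0,0,0,0,0,0]

```text
t: 11.15
tcp_pos: [0.5327, 0.0299, 0.0001]
tool_rot: [0.001, 0.706, -0.002, 0.708]
force: [-1.4, 0.8, 8.3]
finger_gap: 0.302
```

Emit:
move_arm:
  deltas: [28,-0.3,0,0,0,0,0,31,0,0,0,0,0,0,34,0,0,0,0,0,0,40,0,0,0,0,0,0,46,0,0,0,0,0,0,52,0,0,0,0,0,0,58,0,0,0,0,0,0,60,0,0,0,0,0,0]

```text
t: 11.95
tcp_pos: [0.5325, 0.0299, -0.0008]
tool_rot: [0.001, 0.706, -0.002, 0.708]
force: [0.8, -0.7, -0.4]
finger_gap: 0.7
```

```bash
python3 - <<'E'
from p import *
s,R=show(); snap('wrist','w6')
E
```

```text
t 11.95 tcp [ 0.5325  0.0299 -0.0008] gp [0.5325 0.0299 0.0182] F [ 0.8 -0.7 -0.4] gap 0.7
x [ 0.0033 -0.0017 -1.    ] y [ 0.0034  1.     -0.0017] z [ 1.     -0.0034  0.0033]
q [-0.153  0.785  1.813 -0.002  0.54  -0.147]
```

View pics/w6.png

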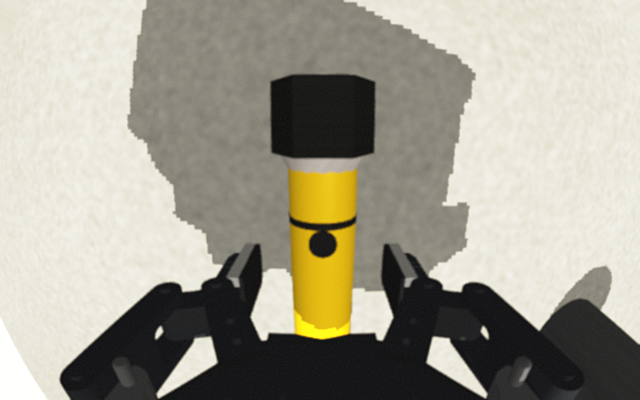

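The torch rests flat with its flat up and hasn't moved: barrel at columns 289–356, head at rows 75–158. I'll retreat upward and check the lay with the wrist and side cameras.

Emit:
move_arm:
  deltas: [60,-10,0,0,0,0,0,60,-20,0,0,0,0,0,60,-30,0,0,0,0,0,60,-30,0,0,0,0,0,60,-30,0,0,0,0,0,60,0,0,0,0,0,0]

```text
t: 12.6
tcp_pos: [0.5349, 0.0298, 0.1238]
tool_rot: [0.0, 0.703, -0.002, 0.712]
force: [1.1, 0.5, -0.9]
finger_gap: 0.702
```

```bash
python3 - <<'E'
from p import *
s,R=show(); s=snap('wrist','w7'); g=snap('side','side7')
for n,u,v,z in [('x',322,100,.036)]: pass
hsv=cv2.cvtColor(s['image'],cv2.COLOR_RGB2HSV)
m=(hsv[...,0]>20)&(hsv[...,0]<32)&(hsv[...,1]>150)
for r in range(120,300,20):
    c=np.where(m[r,250:390])[0]+250
    if len(c)>5: print(r,c.min(),c.max(),fish(s,c.mean(),r,.025).round(4))
W=cloud(g);x,y,z=[W[...,i] for i in range(3)]
P=W[(abs(x-.5325)<.03)&(abs(y-.03)<.11)&(z>.008)&(z<.045)]; print('side',len(P),P.min(0),P.max(0),np.median(P,0))
E
```

```text
t 12.6 tcp [0.5349 0.0298 0.1238] gp [0.5347 0.0299 0.1428] F [ 1.1  0.5 -0.9] gap 0.702
x [ 0.0125 -0.0031 -0.9999] y [ 0.0031  1.     -0.0031] z [ 0.9999 -0.0031  0.0125]
q [-0.152  0.562  1.764 -0.002  0.803 -0.148]
160 301 334 [0.5332 0.064  0.025 ]
180 301 334 [0.5333 0.0479 0.025 ]
200 302 333 [0.533  0.0314 0.025 ]
220 302 333 [0.5328 0.0144 0.025 ]
240 302 333 [ 0.5327 -0.0035  0.025 ]
260 302 333 [ 0.5326 -0.0224  0.025 ]
side 536 [ 0.51280659 -0.05870144  0.00840997] [0.55336092 0.11959813 0.03938193] [0.53028898 0.04665361 0.02849842]
```

View pics/w7.png

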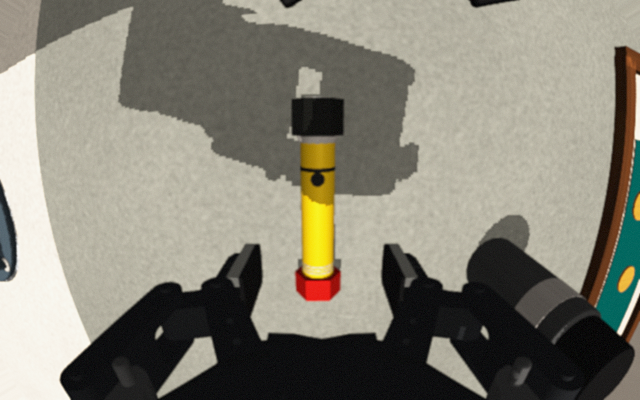

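View pics/side7.png

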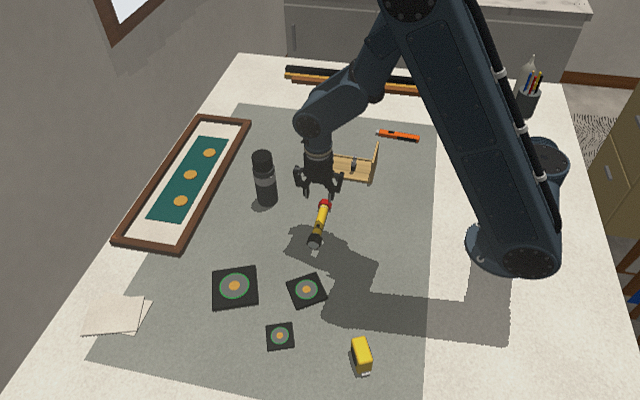

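The torch lies flat at about (0.533, 0.030), head toward +y. I'll refine the pad centre and check the tilted-grip path kinematically.

```bash
python3 - <<'E'
from ik import *
for n,(u0,v0) in [('top0',(246,212)),('top1',(246,212)),('side0',(306,289)),('side7',(306,289))]:
    s=dict(np.load(f'pics/{n}.npz')); f=200/np.tan(np.radians(s['fovy'])/2)
    hsv=cv2.cvtColor(s['image'],cv2.COLOR_RGB2HSV); w=np.zeros((400,640),bool); w[v0-12:v0+13,u0-12:u0+13]=1
    def ray(u,v,z=.012):
        d=s['R'].T@np.array([(u-s['cx'])/f,(v-s['cy'])/f,1]); C=-s['R'].T@s['t']; return C+d*(z-C[2])/d[2]
    m=w&(hsv[...,0]>8)&(hsv[...,0]<25)&(hsv[...,1]>100); v,u=np.where(m); print(n,'brass',len(u),ray(u.mean(),v.mean()).round(4))
    g=w&(hsv[...,0]>45)&(hsv[...,0]<90)&(hsv[...,1]>70)
    v,u=np.where(g); r=np.array([ray(a,b)[:2] for a,b in zip(u,v)])
    A=np.c_[2*r,np.ones(len(r))]; c=np.linalg.lstsq(A,(r**2).sum(1),rcond=None)[0]; print(' ring',len(u),c[:2].round(4),'rad',np.sqrt(c[2]+c[0]**2+c[1]**2).round(4))
s,R=show(); 
for th in (15,20,25):
    q,e=ik((.533,.03,.018),tool(np.pi/2,np.radians(th),0,-1),s['q']); print(th,e)
    Q,E=path(q,np.pi/2,np.radians(th),-1,(.533,.03)); print(E); print(Q[[0,5,8,11,14,18,-1]].round(2), np.minimum(Q-lo,hi-Q).min(0).round(2))
T=tool(np.pi/2,np.radians(20),0,-1); print(T); rotto(T[:,0],T[:,2],R)
E
```

```text
top0 brass 32 [0.5182 0.2567 0.012 ]
 ring 84 [0.5181 0.2564] rad 0.0293
top1 brass 32 [0.5182 0.2567 0.012 ]
 ring 86 [0.5182 0.2564] rad 0.0293
side0 brass 48 [0.5195 0.2589 0.012 ]
 ring 110 [0.5201 0.2585] rad 0.029
side7 brass 49 [0.5197 0.2589 0.012 ]
 ring 110 [0.52   0.2584] rad 0.0291
t 12.7 tcp [0.5325 0.0301 0.1205] gp [0.5324 0.0301 0.1395] F [-0.5  0.2 -0.4] gap 0.698
x [ 0.0057 -0.0021 -1.    ] y [ 0.0033  1.     -0.0021] z [ 1.     -0.0033  0.0057]
q [-0.153  0.567  1.767 -0.002  0.802 -0.148]
15 7.147082061155207e-11
1.3222884427720219e-09
[[-0.02  0.81  1.79 -0.48  0.6   0.39]
 [-0.02  0.55  1.73 -0.34  0.89  0.2 ]
 [-0.29  0.54  1.74  0.31  0.96 -0.48]
 [-0.5   0.67  1.73  0.71  1.27 -0.9 ]
 [-0.61  0.91  1.68  0.92  1.64 -1.12]
 [-0.22  0.88  1.84  1.26  1.42 -1.16]
 [-0.22  1.03  1.82  1.28  1.38 -1.28]] [2.47 1.17 0.6  0.95 0.6  1.57]
20 5.341934410374451e-16
8.721028106482479e-10
[[ 0.03  0.82  1.78 -0.61  0.64  0.53]
 [ 0.03  0.56  1.72 -0.44  0.92  0.31]
 [-0.24  0.53  1.74  0.21  0.93 -0.38]
 [-0.47  0.64  1.73  0.66  1.21 -0.85]
 [-0.6   0.87  1.69  0.89  1.58 -1.1 ]
 [-0.21  0.84  1.85  1.23  1.35 -1.11]
 [-0.21  0.98  1.83  1.26  1.31 -1.24]] [2.48 1.22 0.59 0.82 0.64 1.61]
25 5.6625023222674804e-14
3.0613186732334904e-09
[[ 0.07  0.84  1.76 -0.71  0.7   0.66]
 [ 0.07  0.58  1.71 -0.54  0.95  0.41]
 [-0.2   0.52  1.74  0.11  0.9  -0.27]
 [-0.44  0.61  1.74  0.6   1.16 -0.79]
 [-0.59  0.82  1.7   0.86  1.52 -1.07]
 [-0.19  0.79  1.84  1.19  1.28 -1.05]
 [-0.19  0.94  1.84  1.23  1.23 -1.19]] [2.49 1.26 0.6  0.72 0.7  1.66]
[[-2.09426937e-17  5.75395780e-17  1.00000000e+00]
 [-3.42020143e-01  9.39692621e-01 -6.12323400e-17]
 [-9.39692621e-01 -3.42020143e-01 -0.00000000e+00]]
rotvec tool deg [ -0.25   0.29 -19.88] norm 19.88
```

Emit:
move_arm:
  deltas: [60,0,0,0,-0.2,0.3,-6.7,60,0,0,0,0,0,-6.7,60,0,0,0,0,0,-6.6,60,0,0,0,0,0,0]

```text
t: 13.1
tcp_pos: [0.5306, 0.0325, 0.1172]
tool_rot: [-0.125, 0.698, -0.121, 0.694]
force: [-0.6, 0.5, 0.0]
finger_gap: 0.701
```

```bash
python3 - <<'E'
from p import *
s,R=show(); rotto([0,-.342,-.9397],[1,0,0],R); shift(s,R,[.533,.0256,.006])
E
python3 fit.py | head -1
```

```text
t 13.1 tcp [0.5306 0.0325 0.1172] gp [0.5307 0.039  0.1351] F [-0.6  0.5  0. ] gap 0.701
x [-0.0048 -0.3438 -0.939 ] y [-0.0067  0.939  -0.3437] z [ 1.      0.0046 -0.0068]
q [ 0.044  0.618  1.737 -0.468  0.864  0.359]
rotvec tool deg [ 0.38 -0.27  0.11] norm 0.48
shift tool mm [106.8  31.8   3.1]
1 1 1.0904351626999327e-07 [0.     0.111  0.2742 0.588  0.1141 0.3917 0.2967 3.1416]
```

Emit:
move_arm:
  deltas: [60,0,16,1.5,0,0,0,60,0,16,1.5,0,0,0,60,20,0,0,0,0,0,60,25,0,0,0,0,0,60,20,0,0,0,0,0,60,15,0,0,0,0,0,60,10,0,0,0,0,0,60,6,0,0,0,0,0,60,0,0,0,0,0,0]

```text
t: 14.0
tcp_pos: [0.5348, 0.0269, 0.0176]
tool_rot: [-0.123, 0.697, -0.123, 0.695]
force: [0.0, 0.4, 0.5]
finger_gap: 0.705
```

```bash
python3 - <<'E'
from p import *
s,R=show(); rotto([0,-.342,-.9397],[1,0,0],R); shift(s,R,[.533,.0256,.006]); snap('wrist','w8')
E
```

```text
t 14.0 tcp [0.5348 0.0269 0.0176] gp [0.5349 0.0334 0.0355] F [0.  0.4 0.5] gap 0.705
x [-0.0029 -0.3435 -0.9391] y [-2.000e-04  9.391e-01 -3.435e-01] z [ 1.0e+00 -8.0e-04 -2.7e-03]
q [ 0.033  0.795  1.765 -0.576  0.682  0.503]
rotvec tool deg [ 0.01 -0.16  0.09] norm 0.19
shift tool mm [11.4  2.8 -1.8]
```

View pics/w8.png

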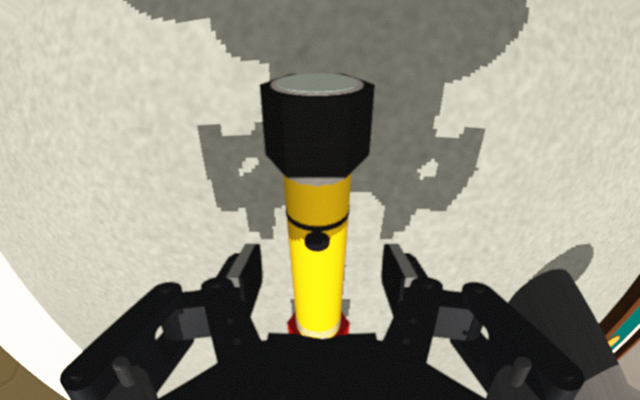

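Emit:
move_arm:
  deltas: [60,5,2,-1.5,0,0,0,60,4,1,0,0,0,0,60,2,0,0,0,0,0,60,0,0,0,0,0,0]

```text
t: 14.45
tcp_pos: [0.5333, 0.0262, 0.0066]
tool_rot: [-0.123, 0.697, -0.123, 0.695]
force: [0.6, 0.0, 0.3]
finger_gap: 0.702
```

Emit:
move_arm:
  deltas: [20,0,0,0,0,0,0,20,0,0,0,0,0,0,20,0,0,0,0,0,0,20,0,0,0,0,0,0,20,0,0,0,0,0,0,20,0,0,0,0,0,0,20,0,0,0,0,0,0,20,0,0,0,0,0,0]
  force: 60

```text
t: 15.25
tcp_pos: [0.5335, 0.0263, 0.0072]
tool_rot: [-0.123, 0.697, -0.123, 0.696]
force: [-1.1, 1.4, 5.0]
finger_gap: 0.303
```

```bash
python3 - <<'E'
from p import *
s,R=show(); rotto([0,-.342,-.9397],[1,0,0],R); shift(s,R,[.533,.0256,.006]); snap('wrist','w9')
E
```

```text
t 15.25 tcp [0.5335 0.0263 0.0072] gp [0.5336 0.0328 0.025 ] F [-1.1  1.4  5. ] gap 0.303
x [-0.0015 -0.3437 -0.9391] y [-3.000e-04  9.391e-01 -3.437e-01] z [ 1.0e+00 -3.0e-04 -1.5e-03]
q [ 0.032  0.813  1.77  -0.594  0.661  0.525]
rotvec tool deg [ 0.02 -0.09  0.11] norm 0.14
shift tool mm [ 1.3 -0.2 -0.5]
```

View pics/w9.png

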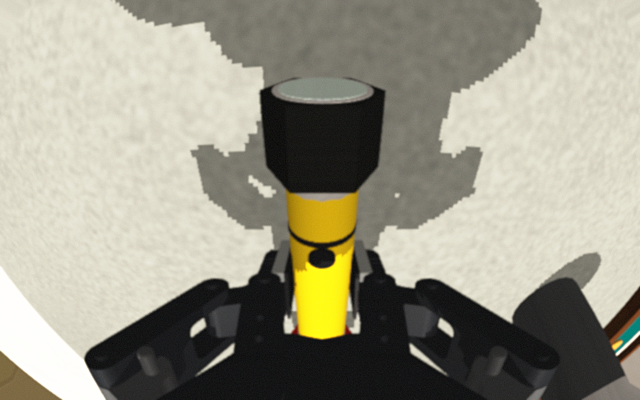

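Gripped with a 20° lean and the pads centred on the barrel. I'll lift straight up.

Emit:
move_arm:
  deltas: [20,-5,-1.8,0,0,0,0,20,-9,-3.4,0,0,0,0,20,-19,-7,0,0,0,0,20,-19,-7,0,0,0,0,20,-19,-7,0,0,0,0,20,-19,-7,0,0,0,0,20,-19,-7,0,0,0,0,20,-19,-7,0,0,0,0,20,-19,-7,0,0,0,0,20,-10,-3.6,0,0,0,0]
  force: 60

```text
t: 16.3
tcp_pos: [0.5342, 0.0259, 0.1759]
tool_rot: [-0.123, 0.696, -0.123, 0.696]
force: [0.5, -1.0, -1.9]
finger_gap: 0.304
```

Emit:
move_arm:
  deltas: [20,0,0,0,0,0,3,20,0,0,0,0,0,5,20,0,0,0,0,0,6,20,0,0,0,0,0,6,20,0,0,0,0,0,6,20,0,0,0,0,0,6,20,0,0,0,0,0,6,20,0,0,0,0,0,6,20,0,0,0,0,0,4,20,0,0,0,0,0,2]

```text
t: 17.3
tcp_pos: [0.5335, 0.0245, 0.1733]
tool_rot: [0.184, 0.684, 0.182, 0.682]
force: [0.3, -0.1, -2.4]
finger_gap: 0.306
```

```bash
python3 - <<'E'
from p import *
s,R=show();  snap('side','side10')
E
```

```text
t 17.3 tcp [0.5335 0.0245 0.1733] gp [0.5336 0.015  0.1898] F [ 0.3 -0.1 -2.4] gap 0.306
x [-0.0018  0.4995 -0.8663] y [0.0031 0.8663 0.4995] z [ 1.     -0.0018 -0.0031]
q [-0.432  0.562  1.716  0.518  1.156 -0.712]
```

View pics/side10.png

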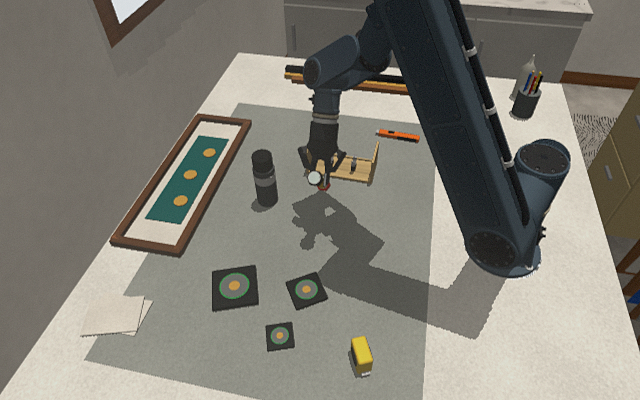

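Emit:
move_arm:
  deltas: [20,0,0,0,0,0,3,20,0,0,0,0,0,5,20,0,0,0,0,0,6,20,0,0,0,0,0,6,20,0,0,0,0,0,6,20,0,0,0,0,0,6,20,0,0,0,0,0,5,20,0,0,0,0,0,3,20,0,0,0,0,0,0,20,0,0,0,0,0,0]

```text
t: 18.35
tcp_pos: [0.5338, 0.0262, 0.1737]
tool_rot: [0.405, 0.581, 0.404, 0.579]
force: [0.1, -0.2, -3.1]
finger_gap: 0.307
```

```bash
cat > q.py <<'E'
from p import *
s,R=show(); rotto([0,.9391,-.3437],[1,0,0],R)
c=s['tcp_pos']+R@[-.0115,0,0]; ax=R@[-.3437,.939,0]; print('torch c',c.round(4),'axis',ax.round(4),'tail',(c-.085*ax).round(4))
d=np.array([.519,.2577,.012])-(c-.085*ax); print('need world',d.round(4),'tool mm',(R.T@d*1000).round(1))
print('world axes in tool: x',R[0].round(3),'y',R[1].round(3),'z',R[2].round(3))
E
python3 q.py; python3 -c "
from p import *
snap('wrist','w11');snap('side','side11')"; python3 fit.py|head -1
```

```text
t 18.35 tcp [0.5338 0.0262 0.1737] gp [0.5338 0.0084 0.1803] F [ 0.1 -0.2 -3.1] gap 0.307
x [-0.0015  0.9384 -0.3457] y [0.0019 0.3457 0.9384] z [ 1.0e+00  8.0e-04 -2.3e-03]
q [-0.63   0.854  1.662  0.86   1.615 -1.075]
rotvec tool deg [-0.11 -0.09  0.12] norm 0.18
torch c [0.5338 0.0154 0.1777] axis [0.0023 0.0021 0.9999] tail [0.5336 0.0152 0.0927]
need world [-0.0146  0.2425 -0.0807] tool mm [255.5   8.  -14.3]
world axes in tool: x [-0.002  0.002  1.   ] y [0.938 0.346 0.001] z [-0.346  0.938 -0.002]
1 1 1.0904443436025645e-07 [0.     0.111  0.2742 0.588  0.1141 0.3917 0.2967 3.1416]
```

View pics/side11.png

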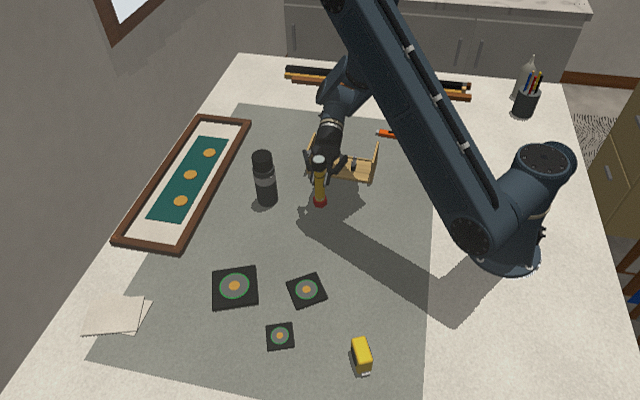

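View pics/w11.png

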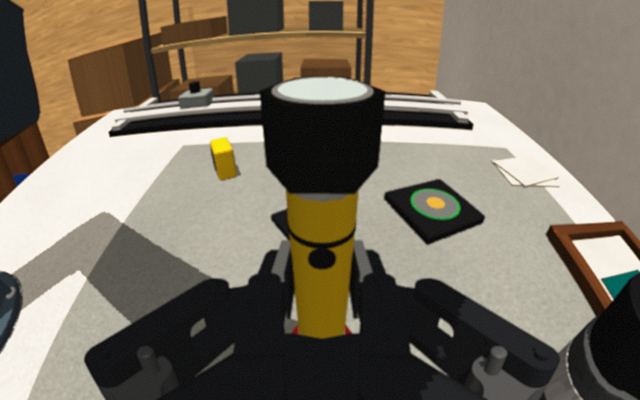

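Emit:
move_arm:
  deltas: [20,10,3.7,-1,0,0,0,20,24,8.9,-1.6,0,0,0,20,28,10.3,-1.8,0,0,0,20,28,10.3,-1.8,0,0,0,20,28,10.3,-1.8,0,0,0,20,28,10.3,-1.8,0,0,0,20,28,10.3,-1.8,0,0,0,20,28,10.3,-1.6,0,0,0,20,18,6.6,-1,0,0,0,20,7,2.6,-0.5,0,0,0]

```text
t: 19.45
tcp_pos: [0.5172, 0.2705, 0.1753]
tool_rot: [0.404, 0.581, 0.406, 0.578]
force: [-1.2, -0.5, -2.7]
finger_gap: 0.305
```

Emit:
move_arm:
  deltas: [20,0,0,0,0,0,0,20,0,0,0,0,0,0,20,0,0,0,0,0,0]

```text
t: 19.75
tcp_pos: [0.5198, 0.2668, 0.1747]
tool_rot: [0.406, 0.58, 0.404, 0.58]
force: [-0.1, -0.9, -2.3]
finger_gap: 0.306
```

```bash
python3 q.py; python3 -c "
from p import *
t=snap('top','top12');s=snap('side','side12')
a=cv2.resize(t['image'][160:260,190:300,::-1],None,fx=3.6,fy=3.6); b=cv2.resize(s['image'][220:320,250:360,::-1],None,fx=3.6,fy=3.6)
cv2.imwrite('pics/c12.png',np.hstack([a,b]))"
```

```text
t 19.75 tcp [0.5198 0.2668 0.1747] gp [0.5198 0.249  0.1812] F [-0.1 -0.9 -2.3] gap 0.306
x [ 0.0012  0.9389 -0.3441] y [0.0017 0.3441 0.9389] z [ 1.     -0.0017 -0.0012]
q [-0.238  0.816  1.846  1.201  1.365 -1.094]
rotvec tool deg [-0.1   0.07  0.02] norm 0.12
torch c [0.5198 0.256  0.1786] axis [1.200e-03 4.000e-04 9.999e-01] tail [0.5197 0.256  0.0936]
need world [-0.0007  0.0017 -0.0816] tool mm [ 29.7 -76.   -0.6]
world axes in tool: x [0.001 0.002 1.   ] y [ 0.939  0.344 -0.002] z [-0.344  0.939 -0.001]
```

View pics/c12.png

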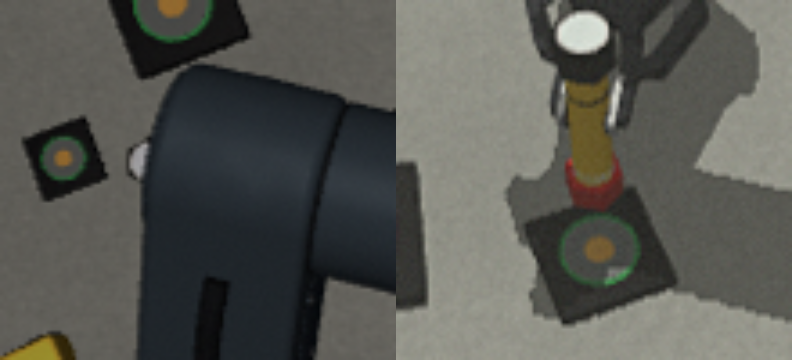

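Emit:
move_arm:
  deltas: [20,2,-4.5,-0.5,0,0,0,20,4.3,-9,0,0,0,0,20,4.3,-10,0,0,0,0,20,4.3,-10,0,0,0,0,20,4,-10,0,0,0,0,20,4,-10,0,0,0,0,20,2,-5,0,0,0,0,20,0,0,0,0,0,0,20,0,0,0,0,0,0]

```text
t: 20.75
tcp_pos: [0.5185, 0.2711, 0.1112]
tool_rot: [0.406, 0.58, 0.405, 0.579]
force: [-0.2, 0.4, -2.1]
finger_gap: 0.304
```

```bash
python3 q.py; cat > v.py <<'E'
from p import *
import sys
n=sys.argv[1]
s=snap('side',n); f=200/np.tan(np.radians(s['fovy'])/2); W=cloud(s); hsv=cv2.cvtColor(s['image'],cv2.COLOR_RGB2HSV)
x,y,z=[W[...,i] for i in range(3)]; h,sa=hsv[...,0],hsv[...,1]
near=(abs(x-.52)<.06)&(abs(y-.26)<.06)&(s['depth']>0)
for nm,m in [('red',near&((h<6)|(h>173))&(sa>130)&(z>.01)),('yel',near&(h>20)&(h<32)&(sa>130)&(z>.03)),('lens',near&(z>.15)&(sa<60)&(hsv[...,2]>150))]:
    if m.sum()>5: P=W[m]; v,u=np.where(m); print(nm,m.sum(),'px',u.mean().round(1),v.mean().round(1),'mean',P.mean(0).round(4),'lo',np.percentile(P,3,0).round(4),'hi',np.percentile(P,97,0).round(4))
def proj(X):
    c=s['R']@X+s['t']; return (c[0]/c[2]*f+s['cx'],c[1]/c[2]*f+s['cy'])
im=s['image'][:,:,::-1].copy(); 
cv2.imwrite(f'pics/{n}c.png',cv2.resize(im[215:325,250:370],None,fx=5,fy=5))
for X in ([.519,.2577,.012],[.519,.2577,.182],[.519,.2577,.097]): print('proj',np.round(proj(np.array(X)),1))
E
python3 v.py side13
```

```text
t 20.75 tcp [0.5185 0.2711 0.1112] gp [0.5185 0.2532 0.1177] F [-0.2  0.4 -2.1] gap 0.304
x [-5.000e-04  9.393e-01 -3.432e-01] y [0.0021 0.3432 0.9393] z [ 1.0e+00 -2.0e-04 -2.1e-03]
q [-0.23   0.943  1.84   1.232  1.323 -1.207]
rotvec tool deg [-0.12 -0.03 -0.03] norm 0.13
torch c [0.5185 0.2603 0.1151] axis [ 2.100e-03 -5.000e-04  9.999e-01] tail [0.5184 0.2603 0.0301]
need world [ 0.0006 -0.0026 -0.0181] tool mm [  3.7 -17.9   0.7]
world axes in tool: x [-0.     0.002  1.   ] y [ 0.939  0.343 -0.   ] z [-0.343  0.939 -0.002]
red 76 px 305.6 287.4 mean [0.5163 0.273  0.0428] lo [0.5004 0.2518 0.0318] hi [0.5366 0.2816 0.0507]
yel 214 px 304.4 272.3 mean [0.5164 0.2734 0.1119] lo [0.5054 0.2658 0.0662] hi [0.5291 0.2774 0.1587]
lens 120 px 302.9 247.2 mean [0.5196 0.2607 0.1974] lo [0.5062 0.2455 0.1946] hi [0.533  0.2749 0.2005]
proj [306.4 288.6]
proj [303.7 250.2]
proj [305.1 270.4]
```

View pics/side13c.png

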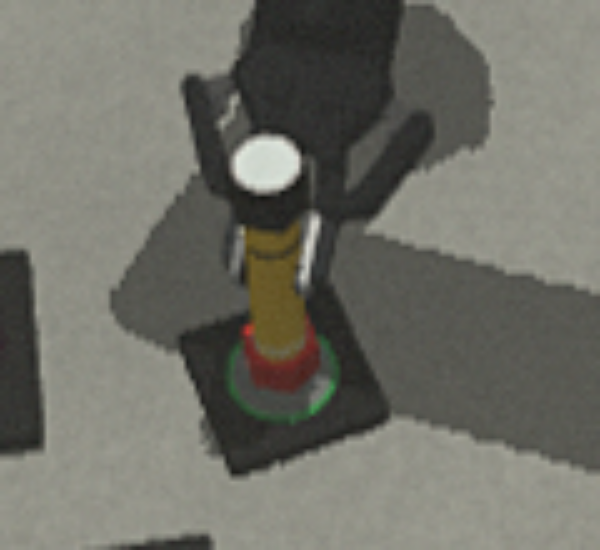

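Emit:
move_arm:
  deltas: [20,0.5,-3,0.3,0,0,0,20,0.5,-3,0.3,0,0,0,20,0.5,-3,0,0,0,0,20,0.5,-3,0,0,0,0,20,0.5,-2,0,0,0,0,20,0,0,0,0,0,0,20,0,0,0,0,0,0]

```text
t: 21.5
tcp_pos: [0.5191, 0.2686, 0.0971]
tool_rot: [0.406, 0.58, 0.405, 0.579]
force: [0.3, -0.1, -2.4]
finger_gap: 0.306
```

```bash
python3 q.py; python3 v.py side14
```

```text
t 21.5 tcp [0.5191 0.2686 0.0971] gp [0.5191 0.2507 0.1036] F [ 0.3 -0.1 -2.4] gap 0.306
x [-5.000e-04  9.392e-01 -3.435e-01] y [0.0021 0.3435 0.9392] z [ 1.0e+00 -3.0e-04 -2.2e-03]
q [-0.235  0.97   1.833  1.233  1.317 -1.229]
rotvec tool deg [-0.12 -0.03 -0.01] norm 0.13
torch c [0.5191 0.2578 0.101 ] axis [ 2.200e-03 -3.000e-04  9.999e-01] tail [0.5189 0.2578 0.016 ]
need world [ 0.0001 -0.0001 -0.004 ] tool mm [ 1.3 -3.8  0.1]
world axes in tool: x [-0.     0.002  1.   ] y [ 0.939  0.343 -0.   ] z [-0.343  0.939 -0.002]
red 74 px 305.8 289.3 mean [0.5168 0.2708 0.0298] lo [0.5003 0.2548 0.019 ] hi [0.5372 0.2786 0.0362]
yel 206 px 304.6 274.5 mean [0.517  0.2709 0.0985] lo [0.5061 0.2633 0.0529] hi [0.5302 0.275  0.1443]
lens 120 px 303.1 249.9 mean [0.5202 0.2583 0.1834] lo [0.5068 0.2439 0.1807] hi [0.5345 0.2725 0.1863]
proj [306.4 288.6]
proj [303.7 250.2]
proj [305.1 270.4]
```

View pics/side14c.png

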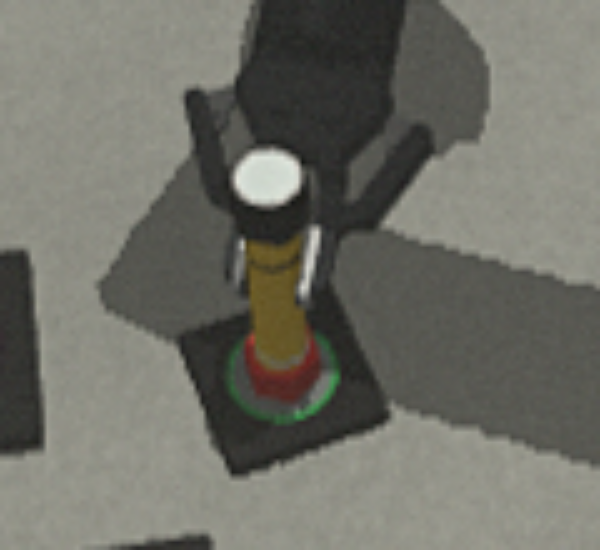

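Centred: the lens is at (0.520, 0.258) and the red tail sits inside the green ring. I'll lower slowly and watch the force.

Emit:
move_arm:
  deltas: [20,0.3,-0.9,0,0,0,0,20,0.3,-0.9,0,0,0,0,20,0.1,-0.4,0,0,0,0,20,0,0,0,0,0,0]

```text
t: 21.95
tcp_pos: [0.5191, 0.2685, 0.0949]
tool_rot: [0.406, 0.58, 0.405, 0.579]
force: [0.2, 0.1, -2.1]
finger_gap: 0.304
```

Emit:
move_arm:
  deltas: [20,0.2,-0.5,0,0,0,0,20,0.1,-0.2,0,0,0,0,20,0,0,0,0,0,0]

```text
t: 22.25
tcp_pos: [0.5191, 0.2686, 0.0949]
tool_rot: [0.406, 0.58, 0.405, 0.579]
force: [-0.8, -0.4, 3.3]
finger_gap: 0.306
```

Emit:
move_arm:
  deltas: [20,0.2,-0.5,0,0,0,0,20,0.1,-0.2,0,0,0,0,20,0,0,0,0,0,0]

```text
t: 22.55
tcp_pos: [0.519, 0.2688, 0.0949]
tool_rot: [0.407, 0.579, 0.406, 0.578]
force: [-0.2, -1.7, 6.3]
finger_gap: 0.307
```

Contact at 6 N. I'll ease the load off and open gently.

Emit:
move_arm:
  deltas: [26,-0.2,0.4,0,0,0,0,27,0,0,0,0,0,0,28,0,0,0,0,0,0,29,0,0,0,0,0,0,30,0,0,0,0,0,0,32,0,0,0,0,0,0,36,0,0,0,0,0,0,40,0,0,0,0,0,0]
  force: 20

```text
t: 23.35
tcp_pos: [0.5191, 0.2685, 0.0936]
tool_rot: [0.406, 0.58, 0.405, 0.579]
force: [-0.2, 0.1, -0.2]
finger_gap: 0.471
```

```bash
python3 q.py; python3 v.py side15; python3 -c "
from p import *
snap('wrist','w15')"
```

```text
t 23.35 tcp [0.5191 0.2685 0.0936] gp [0.5191 0.2506 0.1001] F [-0.2  0.1 -0.2] gap 0.471
x [-4.000e-04  9.390e-01 -3.438e-01] y [0.002  0.3438 0.939 ] z [ 1.e+00 -3.e-04 -2.e-03]
q [-0.235  0.977  1.832  1.235  1.314 -1.234]
rotvec tool deg [-0.12 -0.02  0.01] norm 0.12
torch c [0.5191 0.2577 0.0975] axis [2.000e-03 1.000e-04 9.999e-01] tail [0.519  0.2577 0.0125]
need world [ 0.      0.     -0.0005] tool mm [ 0.2 -0.5  0. ]
world axes in tool: x [-0.     0.002  1.   ] y [ 0.939  0.344 -0.   ] z [-0.344  0.939 -0.002]
red 77 px 305.8 289.6 mean [0.5171 0.2701 0.0274] lo [0.5007 0.252  0.0167] hi [0.5375 0.2783 0.0342]
yel 213 px 305.2 275.0 mean [0.5158 0.2708 0.0963] lo [0.5057 0.2632 0.0511] hi [0.5287 0.2747 0.1428]
lens 119 px 303.4 250.7 mean [0.5196 0.2586 0.181 ] lo [0.5057 0.2446 0.178 ] hi [0.5336 0.2729 0.1838]
proj [306.4 288.6]
proj [303.7 250.2]
proj [305.1 270.4]
```

View pics/w15.png

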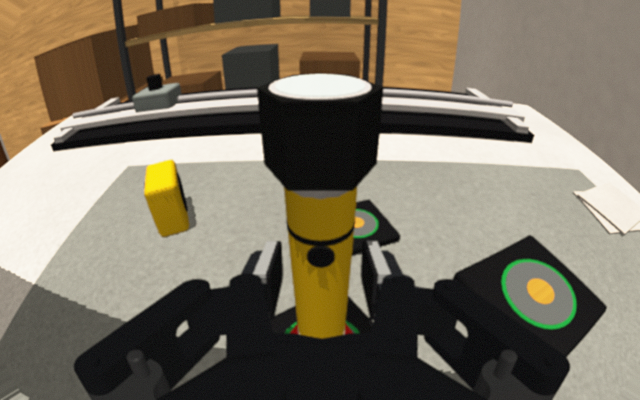

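View pics/side15c.png

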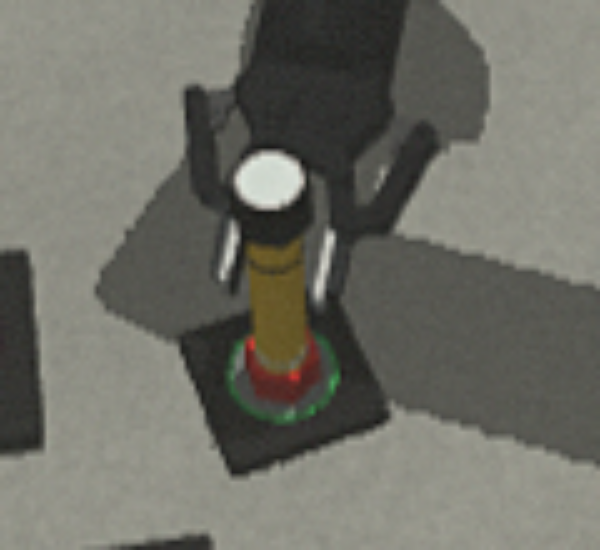

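Standing free and centred. I'll open wider and back off horizontally.

Emit:
move_arm:
  deltas: [50,0,0,0,0,0,0,60,0,0,0,0,0,0,60,0,0,0,0,0,0,60,-5,-1.8,0,0,0,0,60,-9,-3.4,0,0,0,0,60,-15,-5.5,0,0,0,0,60,-20,-7.3,0,0,0,0,60,-25,-9.2,0,0,0,0,60,-25,-9.2,0,0,0,0,60,-20,-7.3,0,0,0,0]

```text
t: 24.45
tcp_pos: [0.5194, 0.1394, 0.0934]
tool_rot: [0.406, 0.58, 0.404, 0.58]
force: [0.6, -0.0, 0.0]
finger_gap: 0.7
```

Emit:
move_arm:
  deltas: [60,-15,5,0,0,0,0,60,0,0,0,0,0,0,60,0,0,0,0,0,0]

```text
t: 24.75
tcp_pos: [0.519, 0.1294, 0.104]
tool_rot: [0.406, 0.58, 0.405, 0.579]
force: [0.9, 0.8, 0.3]
finger_gap: 0.704
```

```bash
python3 v.py side16; python3 -c "
from p import *
show();t=snap('top','top16');a=t['image'][:,:,::-1]"
```

```text
red 65 px 305.8 289.2 mean [0.5171 0.27   0.029 ] lo [0.5008 0.2555 0.0171] hi [0.5366 0.2793 0.0344]
yel 202 px 305.0 275.0 mean [0.5162 0.2707 0.0961] lo [0.5059 0.2629 0.0505] hi [0.5286 0.2749 0.1421]
lens 118 px 303.4 250.8 mean [0.5195 0.2589 0.1811] lo [0.5056 0.2458 0.1786] hi [0.5333 0.2734 0.184 ]
proj [306.4 288.6]
proj [303.7 250.2]
proj [305.1 270.4]
t 24.8 tcp [0.5187 0.13   0.1038] gp [0.5187 0.1122 0.1103] F [ 0.4 -0.1 -0.4] gap 0.704
x [-0.0011  0.9392 -0.3435] y [0.0019 0.3435 0.9392] z [ 1.0e+00  4.0e-04 -2.2e-03]
q [-0.486  0.961  1.783  0.995  1.424 -1.215]
```

View pics/side16.png

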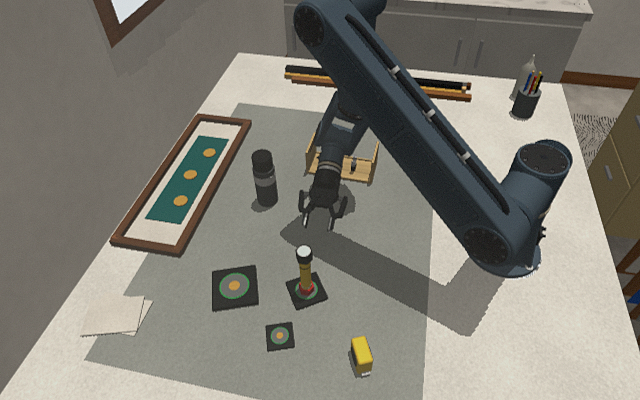

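View pics/top16.png

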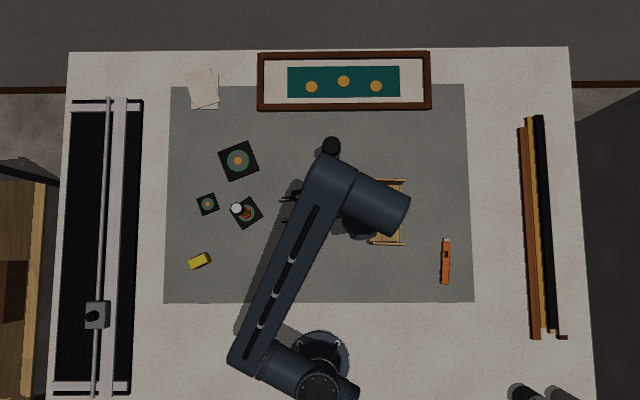

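The torch stands upright on the middle pad at (305,275) in the side view. The flask, tape and knife are at their starting pixels, and the robot is clear of everything.

```bash
python3 -c "
from station import job
print(job.sign_off())"
```

```text
the job is handed in; nothing more can be done
None
```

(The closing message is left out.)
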